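# Set the air valve and hold the rinsed ball under the dryer

### The arm

A 7-joint arm with a two-finger parallel gripper is mounted at the origin on a cart in front of the work surface, level with it; the furniture and walls round the work are solid. World frame = base frame: x ahead of the robot, y to its left, z up, the work surface at z = 0. Lengths are in mm, angles in rad, forces in N, time in s.
With the tool pointing down it reaches from about 425 to 950 mm from the base axis. Payload 4.7 kg.
Tool frame: the origin (TCP) lies at the very end of the fingers, on their centre line; the grasp point (between the pads) lies 19 mm behind it; z points along the fingers, y is the line along which they close (so a half turn about z gives the same grasp; the last joint's range is limited). The gripper opens to 87 mm and grips with 3 to 60 N. Pads are 19 mm wide; open, the fingers measure 117 mm over their backs; the gripper's body (75 mm by 190 mm) begins 51 mm behind the grasp point.
Start: joints at [1.088, 0.469, -0.049, 1.532, 0.024, 1.141, -0.082], TCP at [295.956, -606.679, 222.573] pointing down, gripper open.
Joint ranges: [-2.59, 2.59], [-0.33, 1.99], [-1.39, 1.29], [0.1, 2.45], [-1.04, 4.18], [0.21, 1.99], [-2.66, 2.66]. Speed limits (rad/s): [2.57, 2.57, 3.14, 3.14, 3.14, 3.14, 3.14].

### API

Orientations are given as a unit quaternion [x, y, z, w].
In Python, from workcell import r gives the robot as it stands.
- The arm moves only by the shell command python3 -m handwheel 'ROWS' [FORCE]. ROWS is JSON, a list of rows, each an object with "offset": the shift along the world's x, y, z in mm, a list of three; "rotation": the turn, a rotation vector about the world's x, y, z in rad, a list of three; "hand": the opening, from 0 (shut) to 1 (fully open). In form: [{"offset": [x, y, z], "rotation": [wx, wy, wz], "hand": hand}, ...]. A call has 1 to 12 rows; each row shifts and turns the commanded pose from where the row before left it; what a row does not reach is not made up. A row lasts 1/12 s, in which the tool goes at most 41.7 mm and 7.16 degrees, less where a joint would pass 70% of its speed; a pose out of reach is approached as far as the arm can. A call with a gripper value outside its range is refused whole. The fingers move at their own pace and stop on an object; FORCE is the grip in N (left out, the last holds). Time passes only in rows, so rows that do not move let the fingers close. It gives the time, the measured TCP pose, the force, the opening and the grip force at its end, in the units of the state.
- r.get_state(): the state, without advancing time (a new reading comes with each control period).
- r.snapshot(name): name is "scene" or "top"; returns (picture, depth): 420x560x3 uint8, blue, green, red; 420x560 float32, mm along the optical axis (not along the pixel's ray), 0 where there is no reading.
- r.camera_info(name): a dict with "mtx" (3x3 intrinsics, pixels), "dist" ([k1, k2, p1, p2, k3] as OpenCV has them; the pictures are not rectified), "extrinsics" (4x4, takes a point from camera to world coordinates). Camera axes: x right, y up, looking along -z (the intrinsics and any distortion apply to the point x, -y, -z); pixel columns grow to the right and rows downward; lengths in mm; the calibration is good to about 2 mm. A picture is of the moment at which its call begins. camera_info takes no time and is no camera call.
- r.finish_job(): hands the job in; it is judged then, once.
Trained networks look in the newest picture that a camera, given by its name, has taken for a name from the list of things; names that differ only in an ending like _2 or _b are one class to them, and where a whole thing is asked for, a point or a joint stands for the part that bears it (a point fixed in the world has none). Each returns a list of dicts, best first, with "score" (0 to 1); they miss things now and then, are a little off and sometimes report something else, mostly with a low value. They report only what shows in the picture. A call takes as long as a camera call. They do not tell look-alikes from the thing itself.
- r.outline_of(camera, target): "mask" (420x560 bool, what is visible of it) and "rect" ([centre column, centre row, width, height] in pixels, round what is visible of it).
The state is a dict: "time_s": time; "joints": joint angles; "qd": joint speeds; "effort": joint torques, N m; "tool_pos": TCP position; "tcp_rot": TCP orientation; "wrist_force": force on the tool from outside, world axes, zero at the start; "moment": the same for the moment, N m; "gripper_width": finger opening in mm; "gripper_force": force on a finger pad.
Only numpy, scipy, OpenCV 4.12 (cv2) and the standard library are available. Lean on these libraries where they do the work, as an engineer would, in place of code of your own. Each camera call takes 0.05 s, during which the arm holds its last target. There are 200 camera calls.

### The job

Dry the rinsed steel ball: first turn the red lever of the air dryer's valve so that it points at the green mark. Then lift the black tray by its handle, keeping it level so that the ball stays in its pocket, bring it under the dryer's nozzle so that the ball is right below the nozzle and about 3 cm from it, and finish there still holding the tray level, steady and clear of the dryer. Leave the other things on the bench where they are.

Things in the scene. Friction and masses are not known exactly. Their poses are not given: they have to be found in the camera images.
- ball_tray: Black plate 70x70x9 mm lying flat, a round pocket 26 mm wide, 3.5 mm deep in its middle, a wooden handle on its -x side. Origin: centre of the underside; x from handle to plate, z up. Handle: 14 mm wide (y), 14 mm high, x = -68 to -150 mm, mid-height z = 36 mm, on a thin cranked steel neck; a wire foot under its end (x = -146 mm, 28 mm wide). About 100 g, centre of mass near x = -23 mm
- tray_grip (a point): point on the tray handle's centre line, 108 mm behind the pocket, at the handle's mid-height (36 mm above the bench); x along the handle towards the plate, z up
- pocket (a point): centre of the pocket's floor, 5.5 mm above the plate's underside
- ball_center (a point): centre of the loose polished steel ball, 16 mm in diameter, 17 g, that lies in the tray's pocket and can roll 5 mm to each side in it
- dryer: Air dryer fixed to the bench: low grey case 96x240x53 mm with a steel pipe above. Origin: centre of its underside; front (vents, switch) to -x, y to its left. The 12 mm pipe (top 85 mm above the bench) runs from y = -108 mm through a brass valve (x = 30, y = -80) to y = 92, rises there at x = 30 and bends forward (top 271 mm up) to a downward nozzle at x = -50, y = 92
- nozzle_tip (a point): centre of the mouth of the brass nozzle, 196 mm above the bench, pointing straight down; z up. The nozzle is 15 mm thick and 30 mm tall; the pipe above it bends back to the riser 80 mm behind it (dryer's +x)
- air_lever (a joint): angle of the valve's red lever in rad: 0 = shut, lever pointing to the dryer's front (-x); grows counter-clockwise seen from above to 1.57 = fully open, pointing to the dryer's right (-y). Takes about 0.08 N m to turn and stays where it is left
- lever_grip (a point): point on the red lever's centre line, 55 mm from the valve's vertical axis, 118 mm above the bench; its own -x points outward along the lever. The red sleeve is 12 mm wide, 14 mm high, 25 to 75 mm from the axis. Below its outer end is only a graduated arc, 69 to 85 mm from the axis, 70 mm above the bench (green mark 76 mm, its screw 82 mm)
- valve_axis (a point): point on the lever's vertical axis, at the lever's height, 118 mm above the bench
- set_mark (a joint): angle in rad at which the green mark is clamped fast on the graduated arc, counted like the lever's: the lever points at the mark when both values agree
- mark_point (a point): top of the green mark (a green clip 24x7x8 mm with a small brass screw), 77 mm from the valve's axis, 76 mm above the bench; its own -x points from the axis to the mark
- sample_jar_1: bystander: clear jar with white lid and blue content, 46 mm across, 58 mm high; origin: centre of its underside
- mortar_small: bystander: small brown agate mortar, 60 mm across, 30 mm high; origin: centre of its underside
- swab_cup: bystander: cup of cotton swabs, 42 mm across, 69 mm high; origin: centre of its underside
- puffer: bystander: orange rubber bulb blower lying down, 42x88x42 mm; origin: centre of its underside
- tweezers_reverse: bystander: steel tweezers lying flat, 12x140x10 mm; origin: centre of its underside
- loupe: bystander: black eye loupe, 34 mm across, 30 mm high; origin: centre of its underside
There are look-alikes about, which are no part of the job. There is more than one size of the ball_tray; the job needs the smaller.

How it is judged (in metres and radians):
On the way, in this order (a step that is already met when the one before it is completed fails the run):
1. the lever points at the green mark (within 7 degrees) and is still, while the tray is still on the bench (angle between the x axis of lever_grip and the x axis of mark_point, either way round below 0.12 rad and velocity of joint air_lever between -0.03 and 0.03 rad/s and height (world z) of ball_tray below 0.01 m), for 0.3 s.
2. the tray is lifted 5 cm off the bench in the gripper, ball in its pocket (height (world z) of ball_tray above 0.05 m and contact force between the fingers and ball_tray above 1 N and distance between ball_center and pocket below 0.014 m), for 0.1 s.
3. the ball is below the nozzle, in its pocket on the level tray (horizontal distance between ball_center and nozzle_tip below 0.015 m and z of ball_center in the frame of nozzle_tip between -0.053 and -0.023 m and angle between ball_tray's own z axis and vertical below 0.09 rad and distance between ball_center and pocket below 0.014 m), for 0.3 s.
At the end, for the whole second after the job is handed in: Lever within 7 degrees of the mark; tray held only by the gripper, 10 cm or more up, off the dryer, still, level within 5 degrees; ball in its pocket, within 15 mm of the nozzle axis, its top 15 to 45 mm below the mouth; bystanders moved less than 30 mm (all of step 3 and angle between the x axis of lever_grip and the x axis of mark_point, either way round below 0.12 rad and contact force between the fingers and ball_tray above 1 N and contact force between ball_tray and dryer below 0.2 N and height (world z) of ball_tray above 0.1 m and linear speed of ball_tray below 0.015 m/s and angular speed of ball_tray below 0.1 rad/s and distance of each of sample_jar_1, mortar_small, swab_cup, puffer, tweezers_reverse, loupe from where it was at the start of the episode below 0.03 m); the arm keeps its last pose, push and grip.
It fails at once if the ball leaves its pocket (not (distance between ball_center and pocket below 0.02 m)).
It fails at once if the tray is tipped by more than 17 degrees (angle between ball_tray's own z axis and vertical above 0.3 rad).
It fails at once if another thing on the bench is moved by more than 30 mm (distance of any of sample_jar_1, mortar_small, swab_cup, puffer, tweezers_reverse, loupe from where it was at the start of the episode above 0.03 m).
It also fails if it takes over 72 s, if anything falls off the work surface, if the arm or the gripper's body presses on something with over 40 N, if the wrist force passes 120 N, or if a joint passes its speed limit or range.

## Working session

There is one attempt and no reset: what is moved stays moved. The work goes in short steps, Python scripts to look and compute and a shell command to move; the robot and the scene stay as the last step left them, time stands still between calls to the robot, and variables do not carry over. Pictures are saved under pics/ and viewed, at most 10 in all, crops included, and the job is handed in when it is done.

```bash
mkdir -p pics; cat > h.py <<'E'
import numpy as np, cv2
from workcell import r
def world(cam,depth,uv):
    ci=r.camera_info(cam);K=np.array(ci["mtx"],float);D=np.array(ci["dist"],float);T=np.array(ci["extrinsics"],float)
    uv=np.atleast_2d(np.array(uv,float))
    n=cv2.undistortPoints(uv[:,None,:],K,D)[:,0]
    d=depth[uv[:,1].round().astype(int),uv[:,0].round().astype(int)]
    P=np.c_[n[:,0]*d,-n[:,1]*d,-d]
    return P@T[:3,:3].T+T[:3,3]
def maskpts(cam,depth,m):
    v,u=np.nonzero(m&(depth>0)); return world(cam,depth,np.c_[u,v])
E
python3 - <<'E'
from h import *
print(r.get_state())
for c in("scene","top"):
    p,d=r.snapshot(c);cv2.imwrite(f"pics/{c}0.png",p);np.save(f"pics/{c}0.npy",d);print(c,np.round(r.camera_info(c)["extrinsics"],2).tolist())
    for t in("ball_tray","ball_center","dryer","air_lever","set_mark","nozzle_tip","sample_jar_1","mortar_small","swab_cup","puffer","tweezers_reverse","loupe"):
        for o in r.outline_of(c,t):
            P=maskpts(c,d,o["mask"]); 
            print(c,t,round(o["score"],2),np.round(o["rect"]).tolist(),np.round(np.median(P,0)).tolist() if len(P) else None, len(P))
E
```

```text
{'time_s': 0.0, 'joints': array([ 1.08811196,  0.46944705, -0.04857085,  1.53371459,  0.02412552,
        1.14100243, -0.08230415]), 'qd': array([-0.00079709, -0.0005977 ,  0.00056314,  0.00044189,  0.00085991,
       -0.00019941, -0.00167806]), 'effort': array([-6.53562747e-04, -5.07981706e+01, -8.10997747e-02, -2.36156327e+01,
       -6.14312897e-02,  3.78652441e-02,  1.64689350e-04]), 'tool_pos': array([ 295.61972572, -606.14098655,  221.48684251]), 'tcp_rot': array([ 9.74367802e-01,  2.24958665e-01, -2.75585957e-04, -9.53513397e-04]), 'wrist_force': array([-0.31670513, -0.18967372,  0.3243024 ]), 'moment': array([-0.01856085, -0.02004294,  0.06267594]), 'gripper_force': 0.0, 'gripper_width': 87.09976569067192}
scene [[-0.47, 0.55, -0.69, -307.45], [-0.88, -0.27, 0.39, 662.26], [0.02, 0.79, 0.61, 925.86], [0.0, 0.0, 0.0, 1.0]]
scene ball_tray 0.92 [130.0, 303.0, 63.0, 79.0] [495.0, 705.0, 11.0] 1440
scene ball_tray 0.67 [254.0, 284.0, 39.0, 36.0] [470.0, 310.0, 9.0] 473
scene ball_center 0.2 [198.0, 271.0, 12.0, 18.0] [555.0, 466.0, 36.0] 200
scene dryer 0.62 [302.0, 210.0, 74.0, 
[... 954 characters left out ...]
 ball_tray 0.55 [141.0, 216.0, 63.0, 63.0] [501.0, 702.0, 14.0] 1002
top ball_tray 0.27 [442.0, 229.0, 15.0, 13.0] [499.0, -373.0, 57.0] 171
top dryer 0.83 [319.0, 189.0, 85.0, 48.0] [609.0, 63.0, 55.0] 2252
top air_lever 0.28 [304.0, 247.0, 21.0, 12.0] [431.0, 82.0, 36.0] 201
top nozzle_tip 0.6 [317.0, 190.0, 85.0, 49.0] [608.0, 58.0, 54.0] 2283
top sample_jar_1 0.46 [442.0, 230.0, 16.0, 15.0] [500.0, -373.0, 57.0] 188
top mortar_small 0.75 [412.0, 243.0, 14.0, 17.0] [456.0, -285.0, 21.0] 221
top puffer 0.73 [319.0, 188.0, 83.0, 48.0] [609.0, 61.0, 55.0] 2203
top puffer 0.45 [304.0, 245.0, 23.0, 13.0] [430.0, 85.0, 36.0] 204
top loupe 0.55 [319.0, 187.0, 84.0, 50.0] [609.0, 62.0, 55.0] 2232
```

```bash
python3 - <<'E'
import cv2
p=cv2.imread("pics/top0.png");cv2.imwrite("pics/a.png",cv2.resize(p[140:290,170:370],None,fx=4,fy=4,interpolation=2))
p=cv2.imread("pics/scene0.png");cv2.imwrite("pics/b.png",cv2.resize(p[150:330,150:390],None,fx=3.3,fy=3.3,interpolation=2))
E
```

```text
(no output)
```

View pics/a.png

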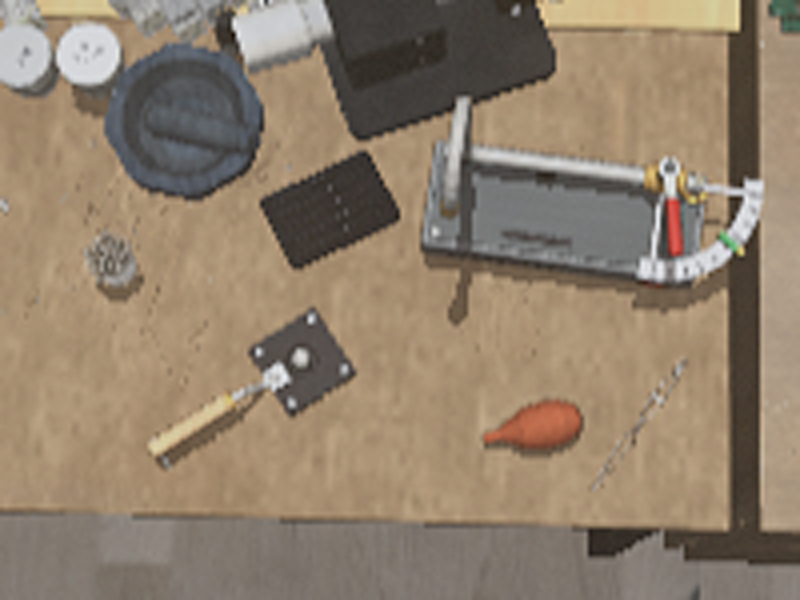

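View pics/b.png

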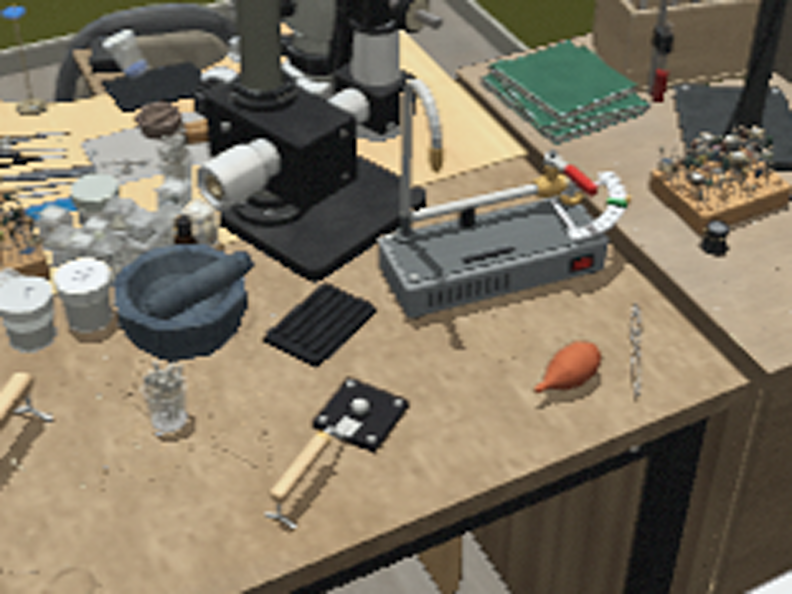

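The top crop shows the small tray with the ball at about (301,357), its handle running to (160,450), the red lever from (668,168) to (676,250) and the green mark at (731,242). The larger tray is at the left edge of the scene view.

```bash
cat > m.py <<'E'
from h import *
def allpts(tag="0"):
    out={}
    for c in("scene","top"):
        p=cv2.imread(f"pics/{c}{tag}.png");d=np.load(f"pics/{c}{tag}.npy")
        v,u=np.nonzero(d>0);P=world(c,d,np.c_[u,v]);out[c]=(P,p[v,u].astype(int),np.c_[u,v])
    return out
if __name__=="__main__":
  for c,(P,C,uv) in allpts().items():
    x,y,z=P.T;b,g,rr=C.T
    box=lambda x0,x1,y0,y1,z0,z1:(x>x0)&(x<x1)&(y>y0)&(y<y1)&(z>z0)&(z<z1)
    red=box(480,680,-150,60,100,135)&(rr>150)&(g<80)&(b<80)
    gr=box(450,680,-200,60,55,100)&(g>rr+40)&(g>b+30)
    print(c,"red",red.sum(),P[red].mean(0).round(1), "green",gr.sum(),P[gr].mean(0).round(1))
    if red.sum()>3:
        w,V=np.linalg.eigh(np.cov(P[red][:,:2].T));print(" lever dir",V[:,1].round(3),"span",np.ptp(P[red][:,:2]@V[:,1]).round(1))
    case=box(500,720,-80,220,48,58)
    print(" case",cv2.minAreaRect(P[case][:,:2].astype(np.float32)),case.sum(), np.median(z[case]))
    pl=box(400,560,200,400,5,15)&(C.max(1)<90)
    print(" plate",cv2.minAreaRect(P[pl][:,:2].astype(np.float32)),pl.sum(),P[pl].mean(0).round(1))
    ha=box(380,520,250,480,30,50)&(rr>b+30)
    w,V=np.linalg.eigh(np.cov(P[ha][:,:2].T));s=P[ha][:,:2]@V[:,1]
    print(" handle",P[ha].mean(0).round(1),V[:,1].round(3),np.ptp(s).round(1),ha.sum())
    ball=box(430,520,270,340,14,40)&(C.min(1)>110);print(" ball",P[ball].mean(0).round(1),ball.sum(),uv[ball].mean(0))
    noz=box(480,640,100,230,185,235)
    print(" noz",noz.sum(),P[noz].mean(0).round(1),P[noz].min(0).round(1),P[noz].max(0).round(1))
    pip=box(480,720,100,230,235,300)
    print(" pipe",pip.sum(),P[pip].min(0).round(1),P[pip].max(0).round(1))
    hp=box(560,700,-60,160,78,100)&(C.min(1)>90)
    w,V=np.linalg.eigh(np.cov(P[hp][:,:2].T));print(" hpipe",hp.sum(),P[hp].mean(0).round(1),V[:,1].round(3))
E
python3 m.py
```

```text
scene red 19 [587.9 -14.3 123.5] green 12 [584.7 -67.9  73.7]
 lever dir [-1.    -0.016] span 45.0
 case ((615.6068115234375, 72.02326202392578), (238.0318145751953, 93.81089782714844), 82.77108764648438) 912 51.8074412877757
 plate ((482.86785888671875, 297.3475341796875), (67.28328704833984, 75.30680084228516), 36.93055725097656) 244 [482.7 293.6   8.5]
 handle [420.6 386.5  40.1] [-0.565  0.825] 87.7 131
 ball [480.2 302.2  16.9] 18 [257.5        273.88888889]
 noz 37 [573.5 170.1 217.9] [569.4 163.  198.9] [578.6 175.5 234.9]
 pipe 90 [573.5 156.7 235.1] [660.3 174.5 271.3]
 hpipe 125 [644.8  68.3  83.7] [0.118 0.993]
top red 26 [588.2 -18.  125.4] green 9 [588.1 -68.7  76.1]
 lever dir [-0.999 -0.047] span 43.2
 case ((616.0726928710938, 69.17772674560547), (238.18362426757812, 96.33757019042969), 83.40422058105469) 1056 52.78720522397509
 plate ((485.44049072265625, 294.0339660644531), (68.77560424804688, 67.91458129882812), 35.134700775146484) 219 [486.1 292.1   9.5]
 handle [425.3 381.7  42. ] [-0.524  0.852] 95.0 102
 ball [472.7 312.5  21. ] 36 [239.33333333 233.25      ]
 noz 14 [575.2 166.  222.4] [571.1 159.4 212.4] [582.8 171.9 232. ]
 pipe 108 [573.5 151.9 236.6] [657.8 168.9 274. ]
 hpipe 169 [645.8  58.   85. ] [0.118 0.993]
```

```bash
python3 -m handwheel '[{"offset":[16,33,0],"rotation":[0,0,-0.033],"hand":1},{"offset":[16,33,0],"rotation":[0,0,-0.033],"hand":1},{"offset":[16,33,0],"rotation":[0,0,-0.033],"hand":1},{"offset":[16,33,0],"rotation":[0,0,-0.033],"hand":1},{"offset":[16,33,0],"rotation":[0,0,-0.033],"hand":1},{"offset":[16,33,0],"rotation":[0,0,-0.033],"hand":1},{"offset":[16,33,0],"rotation":[0,0,-0.033],"hand":1},{"offset":[16,33,0],"rotation":[0,0,-0.033],"hand":1},{"offset":[16,33,0],"rotation":[0,0,-0.033],"hand":1},{"offset":[16,33,0],"rotation":[0,0,-0.033],"hand":1},{"offset":[16,33,0],"rotation":[0,0,-0.033],"hand":1},{"offset":[16,33,0],"rotation":[0,0,-0.033],"hand":1}]' 10
python3 -m handwheel '[{"offset":[16,33,0],"rotation":[0,0,0],"hand":0.6},{"offset":[16,33,0],"rotation":[0,0,0],"hand":0.6},{"offset":[16,33,0],"rotation":[0,0,0],"hand":0.6},{"offset":[16,33,0],"rotation":[0,0,0],"hand":0.6},{"offset":[16,33,0],"rotation":[0,0,0],"hand":0.6},{"offset":[10,15,0],"rotation":[0,0,0],"hand":0.6},{"offset":[0,0,0],"rotation":[0,0,0],"hand":0.6},{"offset":[0,0,0],"rotation":[0,0,0],"hand":0.6}]'
cat > st.py <<'E'
from h import *
from scipy.spatial.transform import Rotation as R
s=r.get_state();M=R.from_quat(s["tcp_rot"]).as_matrix()
print(round(s["time_s"],2),"tcp",s["tool_pos"].round(1),"ydir",np.arctan2(M[1,1],M[0,1]).round(3),"z",M[:,2].round(3),"F",s["wrist_force"].round(1),"w",round(s["gripper_width"],1),"gf",round(s["gripper_force"],1),s["joints"].round(2))
E
python3 st.py
```

```text
time_s: 2.3
tool_pos: [488.5, -209.0, 222.9]
tcp_rot: [1.0, 0.028, 0.0, 0.0]
wrist_force: [1.5, 0.0, -0.9]
gripper_width: 87.2
gripper_force: 0.0
time_s: 2.97
tool_pos: [578.2, -29.6, 222.5]
tcp_rot: [1.0, 0.03, -0.0, 0.0]
wrist_force: [-0.2, -0.5, -0.7]
gripper_width: 53.2
gripper_force: 0.0
2.97 tcp [578.2 -29.6 222.5] ydir -1.51 z [-0. -0. -1.] F [-0.2 -0.5 -0.7] w 53.2 gf 0.0 [ 0.19  0.33 -0.27  1.76  0.1   1.07 -1.62]
```

```bash
python3 -m handwheel '[{"offset":[3,14,0],"rotation":[0,0,0],"hand":0.6},{"offset":[0,0,-24],"rotation":[0,0,0],"hand":0.6},{"offset":[0,0,-24],"rotation":[0,0,0],"hand":0.6},{"offset":[0,0,-24],"rotation":[0,0,0],"hand":0.6},{"offset":[0,0,-24],"rotation":[0,0,0],"hand":0.6},{"offset":[0,0,-22],"rotation":[0,0,0],"hand":0.6},{"offset":[0,0,0],"rotation":[0,0,0],"hand":0},{"offset":[0,0,0],"rotation":[0,0,0],"hand":0},{"offset":[0,0,0],"rotation":[0,0,0],"hand":0},{"offset":[0,0,0],"rotation":[0,0,0],"hand":0},{"offset":[0,0,0],"rotation":[0,0,0],"hand":0},{"offset":[0,0,0],"rotation":[0,0,0],"hand":0}]' 10
python3 st.py
```

```text
time_s: 3.97
tool_pos: [581.7, -16.8, 105.9]
tcp_rot: [1.0, 0.029, 0.001, 0.0]
wrist_force: [0.1, 0.2, -0.5]
gripper_width: 20.5
gripper_force: 0.0
3.97 tcp [581.7 -16.8 105.9] ydir -1.513 z [ 0.002 -0.    -1.   ] F [ 0.1  0.2 -0.5] w 20.5 gf 0.0 [ 0.15  0.46 -0.25  1.86  0.15  0.84 -1.69]
```

```bash
python3 -m handwheel '[{"offset":[0,0,0],"rotation":[0,0,0],"hand":0},{"offset":[0,0,0],"rotation":[0,0,0],"hand":0},{"offset":[0,0,0],"rotation":[0,0,0],"hand":0},{"offset":[0,0,0],"rotation":[0,0,0],"hand":0},{"offset":[0,0,0],"rotation":[0,0,0],"hand":0}]' 10
python3 st.py
```

```text
time_s: 4.38
tool_pos: [581.3, -16.9, 105.3]
tcp_rot: [1.0, 0.029, 0.0, 0.0]
wrist_force: [-1.3, -1.0, 5.4]
gripper_width: 12.0
gripper_force: 10.0
4.38 tcp [581.3 -16.9 105.3] ydir -1.513 z [ 0.001 -0.    -1.   ] F [-1.3 -1.   5.4] w 12.0 gf 10.0 [ 0.15  0.46 -0.25  1.86  0.15  0.84 -1.69]
```

```bash
python3 -m handwheel '[{"offset":[0.5,-4.1,0],"rotation":[0,0,0.076],"hand":0},{"offset":[0.8,-4.1,0],"rotation":[0,0,0.076],"hand":0},{"offset":[1.1,-4,0],"rotation":[0,0,0.076],"hand":0},{"offset":[1.4,-3.9,0],"rotation":[0,0,0.076],"hand":0},{"offset":[1.7,-3.8,0],"rotation":[0,0,0.076],"hand":0},{"offset":[2,-3.7,0],"rotation":[0,0,0.076],"hand":0},{"offset":[2.3,-3.5,0],"rotation":[0,0,0.076],"hand":0},{"offset":[2.5,-3.3,0],"rotation":[0,0,0.076],"hand":0},{"offset":[2.8,-3.1,0],"rotation":[0,0,0.076],"hand":0},{"offset":[3,-2.9,0],"rotation":[0,0,0.076],"hand":0},{"offset":[0,0,0],"rotation":[0,0,0],"hand":0},{"offset":[0,0,0],"rotation":[0,0,0],"hand":0}]' 10
python3 st.py
```

```text
time_s: 5.38
tool_pos: [599.5, -55.8, 105.3]
tcp_rot: [0.918, 0.397, -0.0, 0.001]
wrist_force: [-1.0, -4.9, 6.7]
gripper_width: 11.8
gripper_force: 10.0
5.38 tcp [599.5 -55.8 105.3] ydir -0.755 z [ 0.001 -0.003 -1.   ] F [-1.  -4.9  6.7] w 11.8 gf 10.0 [ 0.34  0.51 -0.42  1.81  0.27  0.88 -0.97]
```

```bash
python3 -m handwheel '[{"offset":[0,0,0],"rotation":[0,0,0],"hand":0.5},{"offset":[0,0,0],"rotation":[0,0,0],"hand":0.5},{"offset":[0,0,0],"rotation":[0,0,0],"hand":0.5},{"offset":[0,0,0],"rotation":[0,0,0],"hand":0.5},{"offset":[0,0,25],"rotation":[0,0,0],"hand":0.5},{"offset":[0,0,35],"rotation":[0,0,0],"hand":0.5},{"offset":[-10,30,25],"rotation":[0,0,0.1],"hand":0.5},{"offset":[-15,35,15],"rotation":[0,0,0.1],"hand":0.5},{"offset":[-20,35,0],"rotation":[0,0,0.1],"hand":0.6},{"offset":[-20,35,0],"rotation":[0,0,0.1],"hand":0.6},{"offset":[-25,30,0],"rotation":[0,0,0.1],"hand":0.6},{"offset":[-25,30,0],"rotation":[0,0,0.1],"hand":0.6}]' 10
python3 -m handwheel '[{"offset":[-20,35,0],"rotation":[0,0,0.1],"hand":0.6},{"offset":[-20,35,0],"rotation":[0,0,0.1],"hand":0.6},{"offset":[-10,35,0],"rotation":[0,0,0.1],"hand":0.6},{"offset":[-10,35,0],"rotation":[0,0,0.1],"hand":0.6},{"offset":[0,35,0],"rotation":[0,0,0.1],"hand":0.6},{"offset":[0,35,0],"rotation":[0,0,0.1],"hand":0.6},{"offset":[0,35,0],"rotation":[0,0,0.1],"hand":0.6},{"offset":[0,0,0],"rotation":[0,0,0.06],"hand":0.6},{"offset":[0,0,0],"rotation":[0,0,0],"hand":0.6},{"offset":[0,0,0],"rotation":[0,0,0],"hand":0.6}]'
python3 st.py
cat > lev.py <<'E'
from m import *
import sys
t=sys.argv[1]
for c in("scene","top"):
    p,d=r.snapshot(c);cv2.imwrite(f"pics/{c}{t}.png",p);np.save(f"pics/{c}{t}.npy",d)
for c,(P,C,uv) in allpts(t).items():
    x,y,z=P.T;b,g,rr=C.T
    box=lambda x0,x1,y0,y1,z0,z1:(x>x0)&(x<x1)&(y>y0)&(y<y1)&(z>z0)&(z<z1)
    red=box(480,680,-150,60,100,135)&(rr>130)&(g<90)&(b<90)
    gr=box(450,680,-200,60,55,100)&(g>rr+30)&(g>b+20)
    w,V=np.linalg.eigh(np.cov(P[red][:,:2].T));v=V[:,1]
    print(c,"red",red.sum(),P[red].mean(0).round(1),np.arctan(v[1]/v[0]).round(3),"green",gr.sum(),P[gr].mean(0).round(1))
    for n,q in(("lever",P[red].mean(0)),("mark",P[gr].mean(0))):
        e=q[:2]-[636.2,-12.3];print(n,np.arctan2(-e[1],-e[0]).round(3),np.hypot(*e).round(1))
    pl=box(400,560,200,400,5,15)&(C.max(1)<90)
    ha=box(380,520,250,480,30,50)&(rr>b+30)
    if pl.sum() and ha.sum():print(" plate",cv2.minAreaRect(P[pl][:,:2].astype(np.float32)),P[ha].mean(0).round(1))
p=cv2.imread(f"pics/top{t}.png")[165:235,300:390];q=cv2.imread(f"pics/scene{t}.png")[180:235,305:355]
cv2.imwrite(f"pics/lev{t}.png",np.hstack([cv2.resize(p,(400,311)),cv2.resize(q,(400,311),interpolation=2)]))
E
python3 lev.py 1
```

```text
time_s: 6.38
tool_pos: [482.5, 143.9, 204.6]
tcp_rot: [0.757, 0.653, 0.0, -0.0]
wrist_force: [-0.4, 0.7, -0.1]
gripper_width: 51.5
gripper_force: 0.0
time_s: 7.22
tool_pos: [423.6, 386.6, 203.9]
tcp_rot: [0.464, 0.886, -0.001, -0.0]
wrist_force: [0.8, -0.2, -0.0]
gripper_width: 52.3
gripper_force: 0.0
7.22 tcp [423.6 386.6 203.9] ydir 0.606 z [-0.001 -0.001 -1.   ] F [ 0.8 -0.2 -0. ] w 52.3 gf 0.0 [-0.16  0.46 -0.88  1.76  0.39  1.1  -0.56]
scene red 20 [599.8 -49.  123.3] 0.803 green 12 [583.8 -68.8  73.2]
lever 0.789 51.7
mark 0.823 77.1
 plate ((482.78790283203125, 296.4903259277344), (67.2301025390625, 75.01697540283203), 34.78146743774414) [420.8 386.   40.2]
top red 32 [604.5 -49.3 124.2] 0.852 green 11 [588.5 -69.7  74.4]
lever 0.861 48.7
mark 0.877 74.7
```

View pics/lev1.png

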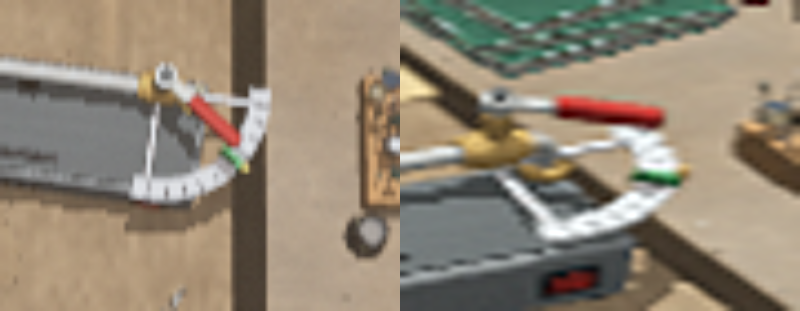

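The lever (about 0.83) agrees with the mark (about 0.85) in both cameras, so it points at the green clip. The tool is now over the tray handle, and I descend.

```bash
python3 -m handwheel '[{"offset":[-0.8,-2.4,-30],"rotation":[0,0,0],"hand":0.6},{"offset":[0,0,-30],"rotation":[0,0,0],"hand":0.5},{"offset":[0,0,-30],"rotation":[0,0,0],"hand":0.5},{"offset":[0,0,-30],"rotation":[0,0,0],"hand":0.5},{"offset":[0,0,-30],"rotation":[0,0,0],"hand":0.5},{"offset":[0,0,-20],"rotation":[0,0,0],"hand":0.5},{"offset":[0,0,-16],"rotation":[0,0,0],"hand":0.5},{"offset":[0,0,0],"rotation":[0,0,0],"hand":0.5},{"offset":[0,0,0],"rotation":[0,0,0],"hand":0.4}]' 10
python3 -m handwheel '[{"offset":[0,0,0],"rotation":[0,0,0],"hand":0.3},{"offset":[0,0,0],"rotation":[0,0,0],"hand":0.3},{"offset":[0,0,0],"rotation":[0,0,0],"hand":0.25},{"offset":[0,0,0],"rotation":[0,0,0],"hand":0.2},{"offset":[0,0,0],"rotation":[0,0,0],"hand":0.18},{"offset":[0,0,0],"rotation":[0,0,0],"hand":0.16},{"offset":[0,0,0],"rotation":[0,0,0],"hand":0.14},{"offset":[0,0,0],"rotation":[0,0,0],"hand":0.12},{"offset":[0,0,0],"rotation":[0,0,0],"hand":0.1},{"offset":[0,0,0],"rotation":[0,0,0],"hand":0.05},{"offset":[0,0,0],"rotation":[0,0,0],"hand":0},{"offset":[0,0,0],"rotation":[0,0,0],"hand":0}]' 10
python3 st.py
```

```text
time_s: 8.07
tool_pos: [423.5, 383.2, 18.4]
tcp_rot: [0.464, 0.886, -0.001, 0.0]
wrist_force: [0.8, 0.6, 0.5]
gripper_width: 41.3
gripper_force: 0.0
time_s: 9.07
tool_pos: [423.5, 384.7, 18.7]
tcp_rot: [0.463, 0.886, 0.0, 0.0]
wrist_force: [1.1, -0.4, 0.5]
gripper_width: 13.8
gripper_force: 10.0
9.07 tcp [423.5 384.7  18.7] ydir 0.607 z [ 0.  0. -1.] F [ 1.1 -0.4  0.5] w 13.8 gf 10.0 [-0.29  0.68 -0.72  1.92  0.62  0.78 -0.74]
```

```bash
python3 -m handwheel '[{"offset":[0,0,0],"rotation":[0,0,0],"hand":0},{"offset":[0,0,0],"rotation":[0,0,0],"hand":0},{"offset":[0,0,0],"rotation":[0,0,0],"hand":0},{"offset":[0,0,1],"rotation":[0,0,0],"hand":0},{"offset":[0,0,2],"rotation":[0,0,0],"hand":0},{"offset":[0,0,3],"rotation":[0,0,0],"hand":0},{"offset":[0,0,4],"rotation":[0,0,0],"hand":0},{"offset":[0,0,4],"rotation":[0,0,0],"hand":0},{"offset":[0,0,3],"rotation":[0,0,0],"hand":0},{"offset":[0,0,2],"rotation":[0,0,0],"hand":0},{"offset":[0,0,1],"rotation":[0,0,0],"hand":0},{"offset":[0,0,0],"rotation":[0,0,0],"hand":0}]' 50
python3 st.py
cat > tr.py <<'E'
from m import *
import sys
t=sys.argv[1]
for c in("scene","top"):
    p,d=r.snapshot(c);cv2.imwrite(f"pics/{c}{t}.png",p);np.save(f"pics/{c}{t}.npy",d)
tp=r.get_state()["tool_pos"];zz=tp[2]+19-36+9   # expected plate top
f=tp[:2]+108*np.array([.568,-.823])
for c,(P,C,uv) in allpts(t).items():
    n=np.linalg.norm(P[:,:2]-f,axis=1)
    m=(n<48)&(abs(P[:,2]-zz)<12)&(C.max(1)<95)
    A=np.c_[P[m][:,:2]-f,np.ones(m.sum())];k=np.linalg.lstsq(A,P[m][:,2],rcond=None)[0]
    bl=(n<20)&(abs(P[:,2]-zz-4)<14)&(C.min(1)>110)
    print(c,m.sum(),"tilt",k[:2].round(3),"ztop",k[2].round(1),"exp",zz.round(1),cv2.minAreaRect(P[m][:,:2].astype(np.float32)),"exp pocket",f.round(1),"ball",bl.sum(),P[bl].mean(0).round(1))
E
python3 tr.py 2
python3 -c "
import cv2,numpy as np
cv2.imwrite('pics/v2.png',cv2.resize(cv2.imread('pics/scene2.png')[230:340,200:340],None,fx=5,fy=5,interpolation=2))"
```

```text
time_s: 10.07
tool_pos: [423.4, 384.6, 38.9]
tcp_rot: [0.464, 0.886, 0.0, 0.0]
wrist_force: [-0.7, 0.1, -1.1]
gripper_width: 13.7
gripper_force: 50.0
10.07 tcp [423.4 384.6  38.9] ydir 0.607 z [ 0.  0. -1.] F [-0.7  0.1 -1.1] w 13.7 gf 50.0 [-0.27  0.65 -0.74  1.91  0.59  0.82 -0.72]
scene 20 tilt [-0.168  0.189] ztop 34.8 exp 30.5 ((505.87469482421875, 275.0044860839844), (24.13510513305664, 14.762362480163574), 29.631938934326172) exp pocket [484.5 295.5] ball 0 [nan nan nan]
top 83 tilt [-0.097  0.012] ztop 31.0 exp 30.5 ((514.8463134765625, 292.1487731933594), (62.73858642578125, 30.69403648376465), 84.51033020019531) exp pocket [484.5 295.5] ball 0 [nan nan nan]tr.py:13: RuntimeWarning: Mean of empty slice.
  print(c,m.sum(),"tilt",k[:2].round(3),"ztop",k[2].round(1),"exp",zz.round(1),cv2.minAreaRect(P[m][:,:2].astype(np.float32)),"exp pocket",f.round(1),"ball",bl.sum(),P[bl].mean(0).round(1))
  ret = um.true_divide(
```

View pics/v2.png

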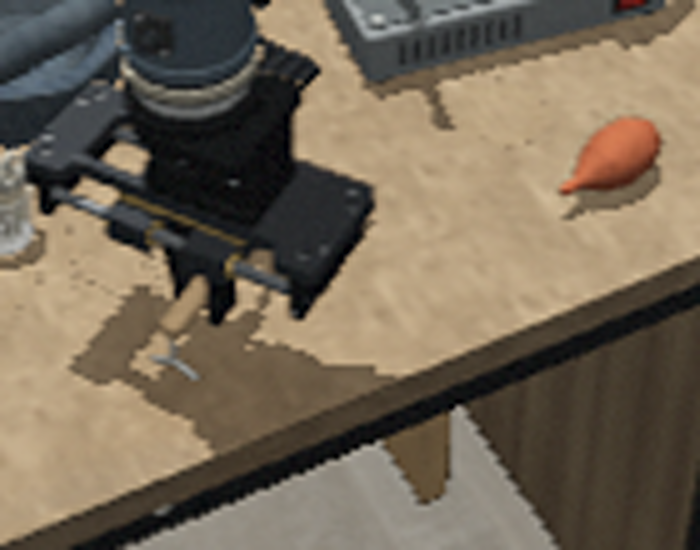

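The scene view shows the handle gripped with its foot off the bench, but the gripper hides the plate. I check the top view.

```bash
python3 -c "
import cv2,numpy as np
cv2.imwrite('pics/v3.png',cv2.resize(cv2.imread('pics/top2.png')[190:270,190:300],None,fx=6,fy=6,interpolation=2))"
```

```text
(no output)
```

View pics/v3.png

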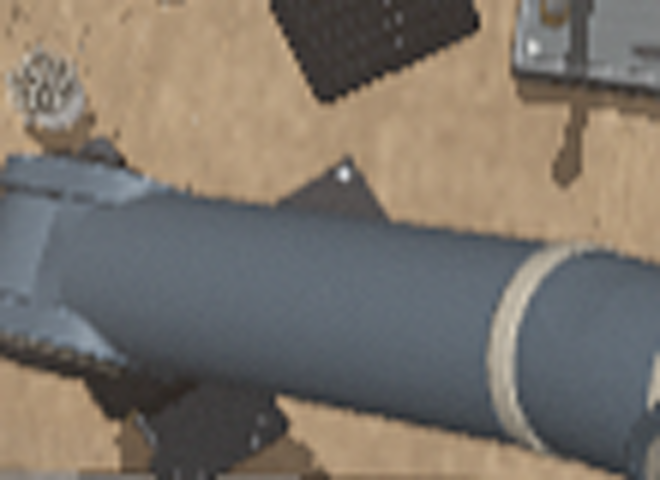

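The forearm covers the plate in the top view. I check how high the forearm runs before moving near the nozzle pipe.

```bash
python3 - <<'E'
from m import *
P,C,uv=allpts("2")["top"]
for u in range(190,330,12):
    m=(uv[:,0]==u)&(P[:,2]>180)&(P[:,0]<560)&(P[:,1]<480)
    if m.sum():
        Q=P[m];i=Q[:,2].argmax();print(u,"ztop",Q[i].round(),"x range",Q[:,0].min().round(),Q[:,0].max().round(),"ymean",Q[:,1].mean().round(),"zmin",Q[:,2].min().round())
E
```

```text
190 ztop [394. 404. 403.] x range 379.0 464.0 ymean 409.0 zmin 363.0
202 ztop [412. 368. 431.] x range 372.0 473.0 ymean 372.0 zmin 359.0
214 ztop [399. 331. 463.] x range 372.0 452.0 ymean 339.0 zmin 190.0
226 ztop [395. 296. 496.] x range 362.0 441.0 ymean 298.0 zmin 440.0
238 ztop [389. 263. 529.] x range 352.0 430.0 ymean 264.0 zmin 483.0
250 ztop [366. 231. 557.] x range 344.0 426.0 ymean 233.0 zmin 501.0
262 ztop [372. 202. 587.] x range 337.0 416.0 ymean 203.0 zmin 538.0
274 ztop [367. 174. 616.] x range 329.0 407.0 ymean 175.0 zmin 571.0
286 ztop [354. 148. 645.] x range 322.0 401.0 ymean 148.0 zmin 603.0
298 ztop [330. 123. 711.] x range 296.0 392.0 ymean 123.0 zmin 622.0
310 ztop [327. 101. 737.] x range -12.0 380.0 ymean 92.0 zmin 182.0
322 ztop [315.  79. 748.] x range -67.0 393.0 ymean 61.0 zmin 271.0
```

The forearm rises steeply, to more than 450 mm near the nozzle pipe, so a pure translation is clear. I lift first.

```bash
python3 -m handwheel '[{"offset":[0,0,3],"rotation":[0,0,0],"hand":0},{"offset":[0,0,7],"rotation":[0,0,0],"hand":0},{"offset":[0,0,11],"rotation":[0,0,0],"hand":0},{"offset":[0,0,14],"rotation":[0,0,0],"hand":0},{"offset":[0,0,15],"rotation":[0,0,0],"hand":0},{"offset":[0,0,15],"rotation":[0,0,0],"hand":0},{"offset":[0,0,15],"rotation":[0,0,0],"hand":0},{"offset":[0,0,14],"rotation":[0,0,0],"hand":0},{"offset":[0,0,12],"rotation":[0,0,0],"hand":0},{"offset":[0,0,9],"rotation":[0,0,0],"hand":0},{"offset":[0,0,6],"rotation":[0,0,0],"hand":0},{"offset":[0,0,3],"rotation":[0,0,0],"hand":0}]' 50
python3 -m handwheel '[{"offset":[1,-1.4,0],"rotation":[0,0,0],"hand":0},{"offset":[2,-2.8,0],"rotation":[0,0,0],"hand":0},{"offset":[3,-4.2,0],"rotation":[0,0,0],"hand":0},{"offset":[4,-5.5,0],"rotation":[0,0,0],"hand":0},{"offset":[5,-7,0],"rotation":[0,0,0],"hand":0},{"offset":[5,-7,0],"rotation":[0,0,0],"hand":0},{"offset":[5,-7,0],"rotation":[0,0,0],"hand":0},{"offset":[5,-7,0],"rotation":[0,0,0],"hand":0},{"offset":[4,-5.5,0],"rotation":[0,0,0],"hand":0},{"offset":[3,-4.2,0],"rotation":[0,0,0],"hand":0},{"offset":[2,-2.8,0],"rotation":[0,0,0],"hand":0},{"offset":[1,-1.4,0],"rotation":[0,0,0],"hand":0}]'
python3 st.py; python3 tr.py 3 2>/dev/null
python3 -c "
import cv2,numpy as np
a=cv2.resize(cv2.imread('pics/top3.png')[165:265,220:320],(400,400),interpolation=2)
b=cv2.resize(cv2.imread('pics/scene3.png')[160:260,230:330],(400,400),interpolation=2)
cv2.imwrite('pics/v4.png',np.hstack([a,b]))"
```

```text
time_s: 11.17
tool_pos: [423.5, 384.7, 163.6]
tcp_rot: [0.464, 0.886, 0.001, 0.0]
wrist_force: [0.1, 0.7, -1.4]
gripper_width: 13.5
gripper_force: 50.0
time_s: 12.17
tool_pos: [463.6, 328.2, 162.6]
tcp_rot: [0.464, 0.886, 0.0, 0.0]
wrist_force: [-0.7, 0.2, -1.3]
gripper_width: 13.2
gripper_force: 50.0
12.17 tcp [463.6 328.2 162.6] ydir 0.606 z [ 0.  0. -1.] F [-0.7  0.2 -1.3] w 13.2 gf 50.0 [-0.05  0.49 -0.85  1.82  0.43  1.02 -0.47]
scene 5 tilt [-0.198 -0.012] ztop 146.0 exp 154.6 ((496.8999938964844, 260.6866760253906), (10.919078826904297, 3.354241371154785), 30.28883934020996) exp pocket [524.7 239.7] ball 1 [521.  258.3 152.4]
top 240 tilt [ 0.01  -0.008] ztop 152.1 exp 154.6 ((528.824951171875, 233.16305541992188), (68.97531127929688, 56.629173278808594), 34.88908386230469) exp pocket [524.7 239.7] ball 20 [527.4 237.5 162.5]
```

View pics/v4.png

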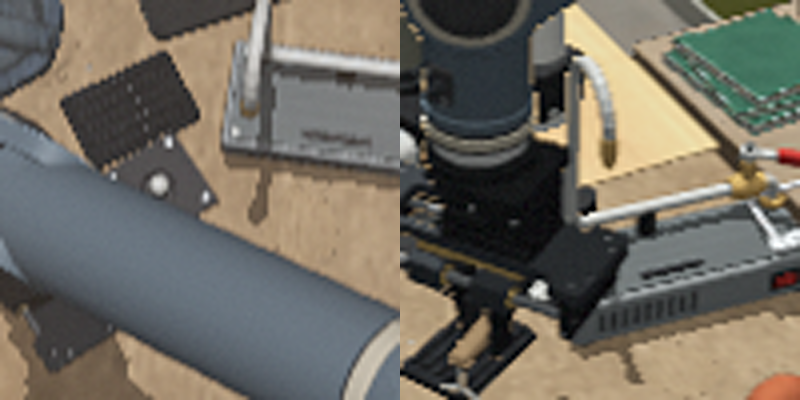

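The tray is level and the ball sits in its pocket, at (158,183) in the left crop. The remaining shift is about (52, -72) mm.

```bash
python3 -m handwheel '[{"offset":[2,-2.8,0],"rotation":[0,0,0],"hand":0},{"offset":[4,-5.5,0],"rotation":[0,0,0],"hand":0},{"offset":[5,-7,0],"rotation":[0,0,0],"hand":0},{"offset":[6,-8.3,0],"rotation":[0,0,0],"hand":0},{"offset":[6,-8.3,0],"rotation":[0,0,0],"hand":0},{"offset":[6,-8.3,0],"rotation":[0,0,0],"hand":0},{"offset":[6,-8.3,0],"rotation":[0,0,0],"hand":0},{"offset":[6,-8.3,0],"rotation":[0,0,0],"hand":0},{"offset":[5,-7,0],"rotation":[0,0,0],"hand":0},{"offset":[3,-4,0],"rotation":[0,0,0],"hand":0},{"offset":[2,-2.8,0],"rotation":[0,0,0],"hand":0},{"offset":[1,-1.4,0],"rotation":[0,0,0],"hand":0}]' 50
python3 -m handwheel '[{"offset":[0,0,0],"rotation":[0,0,0],"hand":0},{"offset":[0,0,0],"rotation":[0,0,0],"hand":0},{"offset":[0,0,0],"rotation":[0,0,0],"hand":0},{"offset":[0,0,0],"rotation":[0,0,0],"hand":0},{"offset":[0,0,0],"rotation":[0,0,0],"hand":0},{"offset":[0,0,0],"rotation":[0,0,0],"hand":0}]'
python3 st.py; python3 tr.py 4 2>/dev/null; python3 lev.py 4
python3 -c "
import cv2,numpy as np
a=cv2.resize(cv2.imread('pics/top4.png')[145:245,230:330],(400,400),interpolation=2)
b=cv2.resize(cv2.imread('pics/scene4.png')[160:260,230:330],(400,400),interpolation=2)
cv2.imwrite('pics/v5.png',np.hstack([a,b]))"
```

```text
time_s: 13.27
tool_pos: [515.5, 256.3, 162.6]
tcp_rot: [0.464, 0.886, 0.0, -0.0]
wrist_force: [0.1, -0.1, -2.0]
gripper_width: 13.5
gripper_force: 50.0
time_s: 13.77
tool_pos: [515.1, 257.0, 162.6]
tcp_rot: [0.463, 0.886, 0.0, -0.0]
wrist_force: [-0.5, -0.6, -0.8]
gripper_width: 13.9
gripper_force: 50.0
13.77 tcp [515.1 257.  162.6] ydir 0.608 z [ 0.  0. -1.] F [-0.5 -0.6 -0.8] w 13.9 gf 50.0 [ 0.09  0.5  -0.84  1.8   0.43  1.03 -0.31]
scene 25 tilt [-0.026 -0.059] ztop 148.7 exp 154.6 ((565.3491821289062, 180.91676330566406), (34.448421478271484, 49.447540283203125), 49.98649978637695) exp pocket [576.6 168. ] ball 4 [570.6 181.2 152. ]
top 170 tilt [-0.042  0.025] ztop 152.9 exp 154.6 ((582.154541015625, 157.47256469726562), (69.28740692138672, 48.9052848815918), 34.03043746948242) exp pocket [576.6 168. ] ball 9 [578.1 167.5 163.8]
scene red 21 [600.4 -48.3 123.3] 0.771 green 12 [584.8 -69.7  72.2]
lever 0.787 50.8
mark 0.841 77.0
top red 35 [604.  -49.7 125.4] 0.822 green 10 [588.5 -68.9  75.7]
lever 0.86 49.3
mark 0.87 74.0
```

View pics/v5.png

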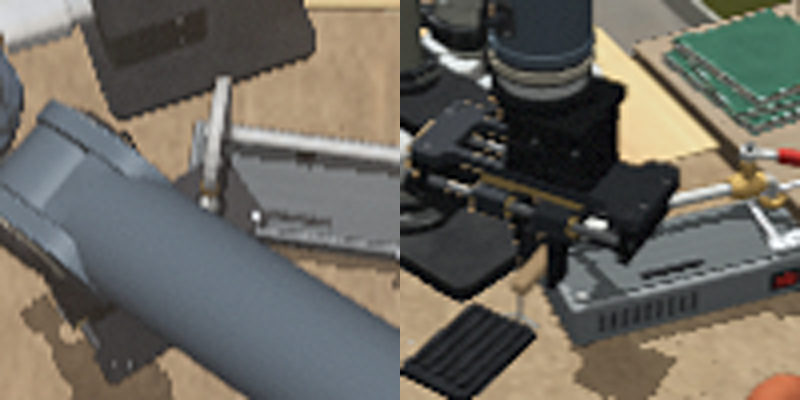

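The ball shows directly under the nozzle mouth, at about (209,203) in the left crop. The tray is level and clear of the dryer, and the lever is unchanged.

```bash
python3 -c "
from workcell import r
print(r.finish_job())"
```

```text
the job is handed in; nothing more can be done
None
```

I handed the job in with the lever on the green mark (within about 0.05 rad) and the gripper holding the tray level, with the ball in its pocket about 30 mm below the nozzle; I got no verdict back from the judging.

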